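# Smooth down the paper band on a gift carton

## Robot

A 6-joint arm with a two-finger parallel gripper is mounted at the origin on a cart in front of the work surface, level with it; the furniture and walls round the work are solid. World frame = base frame: x ahead of the robot, y to its left, z up, the work surface at z = 0. Lengths are in m, angles in degrees, forces in N, time in s.
With the tool pointing down it reaches from about 0.25 to 0.725 m from the base axis. Payload 9.7 kg.
Tool frame: the origin (TCP) lies between the finger pads; the fingertips stand 19 mm ahead of it and the grasp point (between the pads) is the TCP; z points along the fingers, y is the line along which they close (so a half turn about z gives the same grasp; the last joint's range is limited). The gripper opens to 85 mm and grips with 20 to 120 N. Pads are 22 mm wide; open, the fingers measure 114 mm over their backs; the gripper's body (76 mm by 85 mm) begins 54 mm behind the grasp point. The pads swing forward as they close: fully open they stand 13 mm farther back than shut.
Start: joints at [71.276, 4.979, 10.078, 95.1, 0, 90], TCP at [0.177, 0.521, 0.229] pointing down, gripper open.
Joint ranges: [-179.16, 179.16], [-48.56, 103.87], [-65.8, 70.77], [-126.05, 130.52], [-82.76, 87.17], [-180, 180]. Speed limits (degrees/s): [127.2, 127.2, 147.25, 180, 180, 180].

## Interface

Orientations are given as [roll, pitch, yaw] about the fixed x, y, z axes, in that order (R = Rz(yaw) Ry(pitch) Rx(roll)).
In Python, from workcell import telemetry, camera, calibration, workorder gives the robot as it stands.
- The arm moves only by the tool play_rows, never from a script. Its argument "increments" is a list of rows, each a list of 3 entries, a list of its own where there are three numbers: the shift along the tool's x, y, z in mm, then the turn, a rotation vector about the tool's x, y, z in degrees, then the closure, from 0 (fully open) to 1 (shut). In form: [[[x, y, z], [ax, ay, az], jaw], ...]. A call has 1 to 20 rows; each row is the pose to reach, as a shift and turn from the pose commanded when the call began, along the tool's axes at that moment; what a row does not reach only later rows make up. A row lasts 1/10 s, in which the tool goes at most 50 mm and 8.59 degrees, less where a joint would pass 70% of its speed; a pose out of reach is approached as far as the arm can. A call with a gripper value outside its range is refused whole. The fingers move at their own pace and stop on an object; "grip_force" is the grip in N (left out, the last holds). Time passes only in rows, so rows that repeat a pose let the fingers close. It gives the time, the measured TCP pose, the force, the opening and the grip force at its end, in the units of the state.
- telemetry.get_obs(): the state, without advancing time (a new reading comes with each control period).
- camera(name): name is "scene" or "top" or "wrist"; returns (picture, depth): 480x640x3 uint8, red, green, blue; 480x640 float32, m along the optical axis (not along the pixel's ray), 0 where there is no reading.
- calibration(name): a dict with "vertical_fov" (degrees; the focal length in pixels is half the picture's height over the tangent of half this angle, whatever the lens; pixels are square), "cx", "cy" (the principal point, pixels), "rvec" (rotation vector, rad) and "tvec" (3), from world to camera coordinates, as OpenCV has them; the wrist camera has in their place "hand_eye" (4x4, takes a point from camera to tool coordinates, whose origin is the TCP and whose axes are the flange's). Camera axes: x right, y down, z forward; pixel columns grow to the right and rows downward; lengths in m; the calibration is good to about 2 mm. A picture is of the moment at which its call begins: read the wrist's pose just before it. calibration takes no time and is no camera call.
- workorder.job_done(): hands the job in; it is judged then, once.
The state is a dict: "time": time; "q": joint angles; "qd": joint speeds; "joint_efforts": joint torques, N m; "ee_pos": TCP position; "tcp_rot": TCP orientation; "wrist_force": force on the tool from outside, world axes, zero at the start; "torque": the same for the moment, N m; "opening": finger opening in m; "grasp_force": force on a finger pad.
Only numpy, scipy, OpenCV 4.12 (cv2) and the standard library are available. Lean on these libraries where they do the work, as an engineer would, in place of code of your own. Each camera call takes 0.05 s, during which the arm holds its last target. There are 200 camera calls.

## Task

The L-shaped paper band on the lid of the gift carton has just been glued on and needs smoothing down: with the gripper closed and pointing down, run the fingertips lightly along the middle of the band, from the free end of the long leg, round the corner, to the free end of the short leg, keeping in touch with it all the way. The springy lid should give only a few millimetres: do not push it deep into the carton, and do not rub the lid beside the band. Then lift clear; pick nothing up, and leave the tin on the lid and the things round the carton where they are.

Things in the scene. Friction and masses are not known exactly. Their poses are not given: they have to be found in the camera images.
- parcel: brown cardboard gift carton, 200 x 150 mm and 75 mm high to the top of its lid, standing firm on the counter (it does not slide). Origin: centre of its underside; x along its 200 mm side, y along its 150 mm side, z up.
- lid (a joint): how far the lid of the carton is pushed down, in m: about 0 to 0.0005 at rest, growing downward, stop at 0.014. The lid stays level wherever it is pressed; it rests on springy packing of about 0.9 N per mm and comes back up by itself when let go. It cannot move sideways and weighs 80 g.
- band_start (a point): point on the centre line of the paper band, on the top face of the lid (75 mm above the counter when the lid is up; it moves down with the lid), at the free end of the long leg, 15 mm in from the very end of the paper. The band is plain pale paper, 30 mm wide, under 1 mm thick; the middle of its long leg runs straight from here to band_corner, 156 mm, parallel to a long side of the lid and 22 mm in from it.
- band_corner (a point): point on the centre line of the band, on the top face of the lid, where the long and the short leg meet at a right angle, 22 mm in from both sides of the lid
- band_end (a point): point on the centre line of the band, on the top face of the lid, at the free end of the short leg, 106 mm from band_corner and 15 mm in from the very end of the paper
- tin_mid (a point): centre (half-way up) of a white round tin, 50 mm across and 21 mm high, that stands loose on the lid inside the angle of the band; not to be disturbed
- tape_mid (a point): centre (half-way up) of a loose roll of tape, 92 mm across and 25 mm high, lying flat on the counter beside the carton; not to be disturbed
- stamp_mid (a point): centre (half-way up) of a loose wooden hand stamp, 32 x 45 mm and 62 mm high, standing beside the carton; not to be disturbed
- ringbox_mid (a point): centre (half-way up) of a loose walnut box, 75 x 88 mm and 47 mm high, beside the carton; not to be disturbed
Not all that is in view belongs to the job. Leave any blue, red or yellow look-alike of the part that bears stamp_mid alone.

How it is judged:
By the outcome, as a careful person would: the job done as asked, in the order asked, and still so for the second after the job is handed in, with the robot touching nothing.
It also fails if it takes over 48 s, if anything falls off the work surface, if the arm or the gripper's body presses on something with over 40 N, if the wrist force passes 120 N, or if a joint passes its speed limit or range.

## Working session

There is one attempt and no reset: what is moved stays moved. The work goes in short steps, Python scripts to look and compute and a tool call to move; the robot and the scene stay as the last step left them, time stands still between calls to the robot, and variables do not carry over. Pictures are saved under pics/ and viewed, at most 10 in all, crops included, and the job is handed in when it is done.

Besides the shell and the picture viewer there is one more tool, called after ">>>" as name(argument=value, ...) on one line, values as JSON. play_rows: Moves the arm, as the interface text tells. Its arguments: {"type":"object","properties":{"increments":{"type":"array"},"grip_force":{"type":"number"}},"required":["increments"]}

```bash
mkdir -p pics
cat > h.py <<'E'
import numpy as np, cv2
from workcell import telemetry, camera, calibration, workorder
from scipy.spatial.transform import Rotation as R
def world(name,us,d,obs=None):
    c=calibration(name); f=240/np.tan(np.radians(c["vertical_fov"])/2)
    out=[]
    for u,v in us:
        u0,v0=int(round(u)),int(round(v))
        p=d[max(v0-1,0):v0+2,max(u0-1,0):u0+2]; z=np.median(p[p>0]) if (p>0).any() else np.nan
        x=np.array([(u-c["cx"])/f*z,(v-c["cy"])/f*z,z])
        if "hand_eye" in c:
            x=(np.array(c["hand_eye"])@np.r_[x,1])[:3]
            x=R.from_euler('xyz',obs["tcp_rot"],degrees=True).apply(x)+obs["ee_pos"]
        else:
            x=R.from_rotvec(np.ravel(c["rvec"])).inv().apply(x-np.ravel(c["tvec"]))
        out.append(x)
    return np.array(out)
E
python3 - <<'E'
from h import *
print(telemetry.get_obs())
for n in("top","scene"):
    im,d=camera(n); cv2.imwrite(f"pics/{n}1.png",im[...,::-1]); np.save(f"{n}1.npy",d); print(calibration(n))
E
```

```text
{'time': 0.0, 'q': array([ 7.12749210e+01,  5.01074948e+00,  1.00332048e+01,  9.50967820e+01,
       -1.55363392e-04,  9.00004019e+01]), 'qd': array([-0.00268639, -0.11988381, -0.04414551,  0.00259096,  0.14930253,
        0.01522677]), 'joint_efforts': array([-1.08059505e-04, -5.20390105e+01,  4.64801073e+01,  1.64997380e-02,
        2.23802527e-05,  6.91977931e-06]), 'ee_pos': array([0.17649556, 0.52068067, 0.22867522]), 'tcp_rot': array([-1.79925673e+02,  1.55884617e-04,  1.61274519e+02]), 'wrist_force': array([-0.25826172,  0.71249069, -0.0883137 ]), 'torque': array([-0.03222497,  0.01111965,  0.05905787]), 'grasp_force': 0.0, 'opening': 0.08539791793945965}
{'vertical_fov': 46.5341770970099, 'cx': 318.097167847551, 'cy': 235.51758570141106, 'rvec': array([ 2.13695125, -2.10050514,  0.20886722]), 'tvec': array([0.09814011, 0.5191218 , 0.91976349])}
{'vertical_fov': 46.56072857835631, 'cx': 318.6212804546467, 'cy': 238.69678251068942, 'rvec': array([ 2.1103358 , -0.59466491,  0.27934405]), 'tvec': array([-0.38548912,  0.26224775,  0.98045491])}
```

View pics/top1.png

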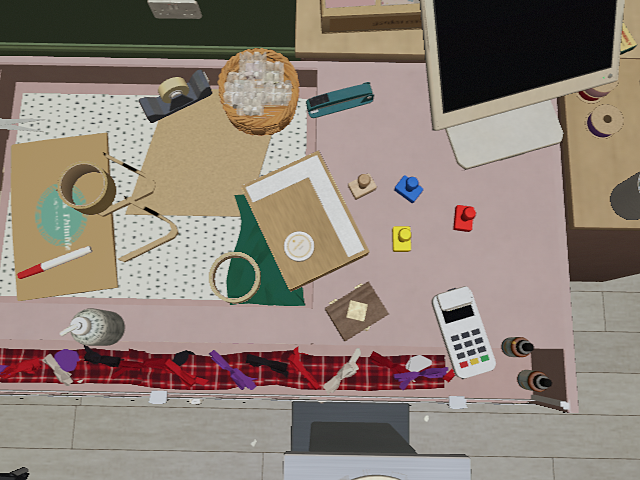

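View pics/scene1.png

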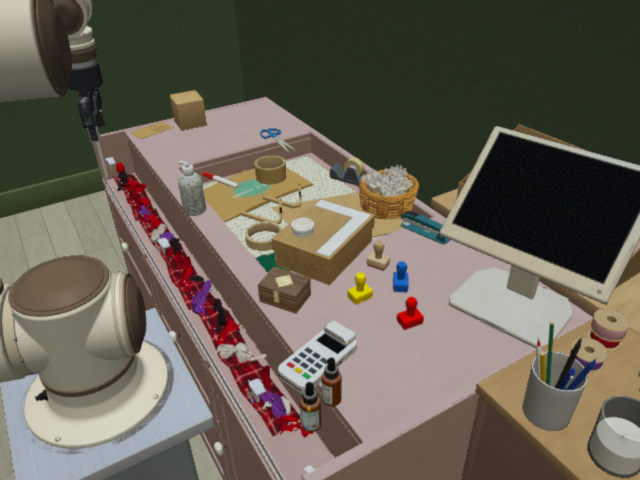

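The top view shows the carton with lid corners at about (244,187), (320,152), (368,254) and (291,290). The pale L band runs up the right side and along the upper-left side, and the tin is at (299,246). Around the carton are the tape roll (235,277), the wooden stamp (362,186) and the walnut box (357,311). The blue, red and yellow stamps are look-alikes.

Possible confusions for the band: the printed polka-dot paper (70,120), the brown card (60,215), and the tin's white lid (299,246). By its description, the band is the L at (320,165).

Run:
```python
from h import *
im=cv2.imread("pics/top1.png"); d=np.load("top1.npy")
c=im[140:300,200:400]; cv2.imwrite("pics/crop1.png",cv2.resize(c,None,fx=4,fy=3.75 and 4,interpolation=cv2.INTER_CUBIC)[:600] if 0 else cv2.resize(im[145:295,210:400],None,fx=4,fy=4,interpolation=cv2.INTER_CUBIC))
n=["c244","c320","c368","c291","tin","stamp","box","tape1"]
print(np.round(world("top",[(247,187),(319,155),(365,252),(292,286),(299,246),(362,180),(357,311),(235,256)],d),4))
```

```text
[[0.5958 0.2311 0.0746]
 [0.656  0.1079 0.0746]
 [0.4859 0.0274 0.0736]
 [0.4262 0.1491 0.0741]
 [0.4906 0.1383 0.0937]
 [0.6166 0.0315 0.0591]
 [0.3885 0.0386 0.0462]
 [0.4852 0.2559 0.0104]]
```

View pics/crop1.png

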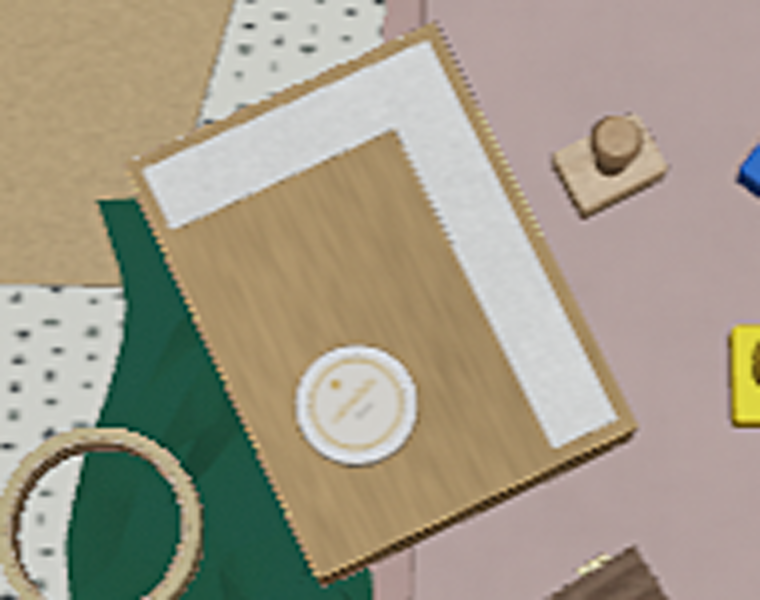

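The crop confirms the L-shaped white paper. Its outer corner is at crop (433,40), the long leg ends at (551..617, 420..449), and the short leg ends at (143..170, 170..230). Next I'll fit its pose.

```bash
cat >> h.py <<'E'
def rays(name,us,obs=None,z=0.0755):
    c=calibration(name); f=240/np.tan(np.radians(c["vertical_fov"])/2)
    us=np.asarray(us,float); dirs=np.c_[(us[:,0]-c["cx"])/f,(us[:,1]-c["cy"])/f,np.ones(len(us))]
    if "hand_eye" in c:
        H=np.array(c["hand_eye"]); r=R.from_euler('xyz',obs["tcp_rot"],degrees=True)
        o=r.apply(H[:3,3])+obs["ee_pos"]; dirs=r.apply(dirs@H[:3,:3].T)
    else:
        r=R.from_rotvec(np.ravel(c["rvec"])).inv(); o=r.apply(-np.ravel(c["tvec"])); dirs=r.apply(dirs)
    return o+dirs*((z-o[2])/dirs[:,2])[:,None]
def fitL(pts,x0):
    """x0: corner x,y, long-leg heading (rad, corner->start), s=+1/-1 side of short leg; L corner points ordered:
    outer, inner, startOut,startIn, endOut,endIn"""
    from scipy.optimize import least_squares
    s=x0[3]
    L=np.array([[-15,-15],[15,15],[171,-15],[171,15],[-15,121],[15,121]])/1000
    def m(p):
        e=np.array([np.cos(p[2]),np.sin(p[2])]); n=s*np.array([-e[1],e[0]])
        return p[:2]+L[:,:1]*e+L[:,1:]*n
    r=least_squares(lambda p:(m(p)-pts[:,:2]).ravel(),x0[:3]); p=r.x
    e=np.array([np.cos(p[2]),np.sin(p[2])]); n=s*np.array([-e[1],e[0]])
    print("resid mm",np.round(r.fun.reshape(-1,2)*1000,1).tolist())
    print("start",p[:2]+.156*e,"corner",p[:2],"end",p[:2]+.106*n,"heading start->corner deg",(np.degrees(p[2])+180)%360)
E
python3 - <<'E'
from h import *
px=np.array([(433,40),(396,130),(617,420),(551,449),(143,170),(170,230)])/4+[210,145]-.4
P=rays("top",px); print(np.round(P,4))
fitL(P,[.64,.11,np.radians(205),-1])
print("hand_eye",np.round(calibration("wrist")["hand_eye"],4).tolist(), calibration("wrist")["vertical_fov"])
E
```

```text
[[0.6563 0.1099 0.0755]
 [0.6152 0.1252 0.0755]
 [0.4896 0.0295 0.0755]
 [0.4768 0.0572 0.0755]
 [0.5953 0.2338 0.0755]
 [0.5689 0.2211 0.0755]]
resid mm [[-0.3, 1.7], [0.7, 0.0], [-0.5, 0.0], [-0.9, -0.8], [0.7, -0.2], [0.2, -0.7]]
start [0.49596393 0.04959083] corner [0.6359655  0.11840624] end [0.58920631 0.21353551] heading start->corner deg 26.17564682958448
hand_eye [[0.0013, -0.9624, -0.2716, 0.0684], [1.0, 0.0013, 0.0002, 0.0009], [0.0002, -0.2716, 0.9624, -0.1454], [0.0, 0.0, 0.0, 1.0]] 58.511041810854444
```

```bash
cat >> h.py <<'E'
def shift(targets,yaw=None):
    o=telemetry.get_obs(); r=R.from_euler('xyz',o["tcp_rot"],degrees=True)
    for t in targets: print(np.round(r.inv().apply(np.array(t)-o["ee_pos"])*1000,1))
    if yaw is not None: print("turn",np.round((r.inv()*R.from_euler('xyz',[180,0,yaw],degrees=True)).as_rotvec(degrees=True),2))
    print("F",np.round(o["wrist_force"],2),"t",o["time"],"pos",np.round(o["ee_pos"],4),"rot",np.round(o["tcp_rot"],2),"q",np.round(o["q"],1),"open",round(o["opening"],4))
E
python3 -c "
from h import *
shift([[.55,.10,.23]],116.2)"
```

```text
[-488.8 -278.5   -0.9]
turn [-7.000e-02  3.000e-02  4.508e+01]
F [-0.23 -0.21 -0.19] t 0.1 pos [0.1765 0.5207 0.2287] rot [-179.93   -0.    161.28] q [71.3  5.  10.  95.1  0.  90. ] open 0.0857
```

>>> play_rows(increments=[[[-35,-20,0],[0,0,3],1],[[-80,-45,0],[0,0,7],1],[[-120,-69,0],[0,0,11],1],[[-160,-92,0],[0,0,15],1],[[-200,-114,0],[0,0,18.5],1],[[-240,-137,0],[0,0,22],1],[[-280,-160,0],[0,0,26],1],[[-320,-183,0],[0,0,29.5],1],[[-360,-206,0],[0,0,33],1],[[-400,-228,0],[0,0,37],1],[[-440,-250,0],[0,0,41],1],[[-470,-268,0],[0,0,43.5],1],[[-489,-279,0],[0,0,45.1],1],[[-489,-279,0],[0,0,45.1],1],[[-489,-279,0],[0,0,45.1],1],[[-489,-279,0],[0,0,45.1],1]])

```text
time: 1.7
ee_pos: [0.5496, 0.1003, 0.2293]
tcp_rot: [-180.0, -0.0, 116.2]
wrist_force: [-0.4, -0.3, -0.1]
opening: 0.0003
grasp_force: 0.0
```

Run:
```python
from h import *
o=telemetry.get_obs(); im,d=camera("wrist"); np.save("w1.npy",d); import pickle; pickle.dump(o,open("w1.pkl","wb"))
cv2.imwrite("pics/w1.png",im[...,::-1]); shift([[.496,.0496,.104]],116.2)
```

```text
[-22.  -70.5 125.5]
turn [ 0.   -0.01  0.06]
F [-0.1  -0.18  0.44] t 1.75 pos [0.5496 0.1005 0.2295] rot [ 1.8000e+02 -1.0000e-02  1.1626e+02] q [10.4  6.2 11.4 95.2  0.  74.1] open -0.0
```

View pics/w1.png

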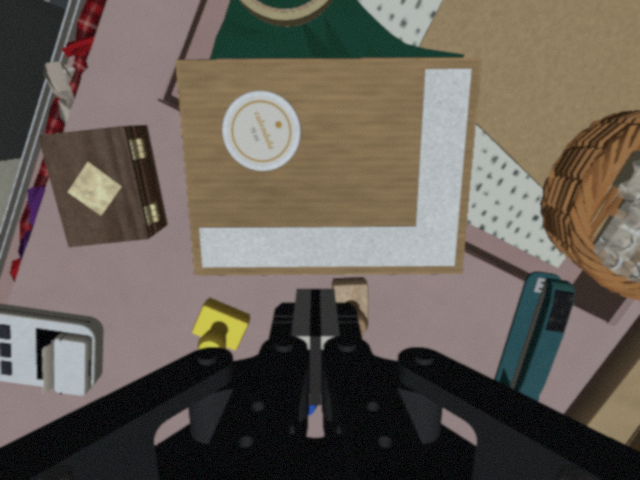

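The wrist view shows the band clearly: outer corner (462,267), inner corner (417,227), long-leg end at x≈200 and short-leg end at y≈69. The tin is at (261,131). The closed fingertips are about 38 px wide, or about 16 mm, so their 22 x 16 mm footprint fits inside the 30 mm band in this orientation on both legs. I'll refine these corners.

Run:
```python
from h import *; import pickle
o=pickle.load(open("w1.pkl","rb")); im=cv2.imread("pics/w1.png")
px=np.array([(463,267),(417,227),(201,267),(201,228),(471,69),(424,69)],np.float32)
g=cv2.GaussianBlur(im[...,0],(0,0),1)  # blue channel: paper vs brown
c=cv2.cornerSubPix(g,px.reshape(-1,1,2).copy(),(5,5),(-1,-1),(3,50,.01)).reshape(-1,2); print(c.tolist())
P=rays("wrist",c,o); print(np.round(P,4).tolist())
fitL(P,[.64,.11,np.radians(205),-1])
d=np.load("w1.npy"); print("z lid",world("wrist",[(300,247),(440,150),(320,190)],d,o)[:,2])
```

```text
[[463.0, 267.0], [415.2253723144531, 225.76011657714844], [202.06192016601562, 266.9596252441406], [198.7550506591797, 227.5286865234375], [470.86920166015625, 68.43761444091797], [424.8044128417969, 68.80651092529297]]
[[0.6658, 0.1146, 0.0755], [0.6184, 0.1263, 0.0755], [0.4926, 0.0289, 0.0755], [0.4791, 0.0559, 0.0755], [0.5979, 0.2345, 0.0755], [0.5711, 0.2209, 0.0755]]
resid mm [[-5.8, -1.1], [1.4, 0.4], [1.7, 0.2], [1.6, 0.0], [0.5, 0.3], [0.6, 0.2]]
start [0.50086575 0.04933893] corner [0.63990389 0.12008069] end [0.59183577 0.21455532] heading start->corner deg 26.966715327296924
z lid [0.07634362 0.07627213 0.07558466]
```

Run:
```python
from h import *; import pickle
o=pickle.load(open("w1.pkl","rb"))
for n,seed in(("w1",(300,247)),("top1",(340,205))):
    im=cv2.imread(f"pics/{n}.png").astype(int)
    m=((im.max(2)-im.min(2)<35)&(im.min(2)>130)).astype(np.uint8)
    m=cv2.medianBlur(m,5 if n=="w1" else 3)
    _,l=cv2.connectedComponents(m); m=(l==l[seed[1],seed[0]]).astype(np.uint8)
    k=max(cv2.findContours(m,0,cv2.CHAIN_APPROX_NONE)[0],key=cv2.contourArea)
    a=cv2.approxPolyDP(k,5,True).reshape(-1,2); print(n,m.sum(),a.tolist())
    k=k.reshape(-1,2); P=rays("wrist" if n=="w1" else "top",k,o)[:,:2]
    # fit outline: signed distance of contour to the L
    from scipy.optimize import least_squares
    def sd(p):
        e=np.array([np.cos(p[2]),np.sin(p[2])]); q=P-p[:2]; u=q@e; v=q@np.array([e[1],-e[0]])
        box=lambda cu,cv,hu,hv:np.maximum(abs(u-cu)-hu,abs(v-cv)-hv)
        return np.minimum(box(.078,0,.093,.015),box(0,.053,.015,.068))
    r=least_squares(sd,[.638,.119,np.radians(206.3)],loss="soft_l1",f_scale=.001); p=r.x
    e=np.array([np.cos(p[2]),np.sin(p[2])]); nn=np.array([e[1],-e[0]])
    print("rms mm",1e3*np.sqrt((sd(p)**2).mean()),"bias",1e3*sd(p).mean(),"start",p[:2]+.156*e,"corner",p[:2],"end",p[:2]+.106*nn,np.degrees(p[2])-180)
```

```text
w1 17245 [[471, 71], [425, 71], [413, 226], [201, 228], [202, 265], [452, 265]]
rms mm 0.25771617341453257 bias -0.06287821988442407 start [0.49957458 0.04932063] corner [0.63896102 0.1193736 ] end [0.59136093 0.2140849 ] 26.683231203271873
top1 2927 [[246, 187], [255, 201], [308, 177], [347, 255], [363, 250], [316, 155]]
rms mm 0.6972772204322915 bias -0.520709511908986 start [0.49654178 0.04961675] corner [0.63616208 0.11920246] end [0.58887948 0.21407267] 26.491320744336832
```

Run:
```python
from h import *
c=calibration("wrist"); print(c["cx"],c["cy"])
f=240/np.tan(np.radians(c["vertical_fov"])/2)
for dx in (-11,0,11):
  p=np.linalg.inv(np.array(c["hand_eye"]))@[dx/1e3,0,.019,1]; print(p[0]/p[2]*f+c["cx"],p[1]/p[2]*f+c["cy"])
shift([[.498,.0495,.112]],116.6)
```

```text
314.9867349647582 236.39932409334634
312.5019454807503 313.8430780054048
312.4950716988534 289.5264788347085
312.48796178728503 264.3745504873276
[-22.9 -68.8 117.5]
turn [ 0.   -0.01 -0.34]
F [-0.1  -0.18  0.44] t 1.75 pos [0.5496 0.1005 0.2295] rot [ 1.8000e+02 -1.0000e-02  1.1626e+02] q [10.4  6.2 11.4 95.2  0.  74.1] open -0.0
```

Run:
```python
from h import *
d=np.load("w1.npy"); c=calibration("wrist"); f=240/np.tan(np.radians(c["vertical_fov"])/2);H=np.array(c["hand_eye"])
def tl(u,v): z=d[v,u]; return np.round(1e3*(H@[(u-c["cx"])/f*z,(v-c["cy"])/f*z,z,1])[:3],1)
for v in range(284,345,4): print(v,tl(306,v),tl(326,v))
print([ (u,tl(u,305).tolist()) for u in range(290,345,3)])
```

```text
284 [-83.   -7.3 229.2] [-82.8  11.4 228.8]
288 [-86.4  -7.3 227.9] [-86.4  11.4 227.8]
292 [11.  -2.1 -9.3] [ 11.4   4.8 -10.2]
296 [ 11.9  -1.9 -14.8] [ 11.    4.7 -12.8]
300 [ 11.2  -1.9 -16.4] [ 10.9   4.6 -15.7]
304 [ 11.2  -1.8 -19.4] [ 11.6   4.5 -20.4]
308 [ 11.1  -1.8 -22.3] [ 11.4   4.5 -22.7]
312 [ 11.4  -1.7 -25.6] [ 11.6   4.4 -26. ]
316 [ 11.5  -1.7 -28.6] [ 11.4   4.3 -28.2]
320 [ 11.3  -1.6 -30.8] [ 11.4   4.3 -30.9]
324 [ 11.1  -1.6 -32.8] [ 11.1   4.2 -32.8]
328 [ 11.2  -1.5 -35.5] [ 11.4   4.1 -35.9]
332 [  69.2    1.  -145.4] [ 11.2   4.1 -37.9]
336 [ 11.3  -1.4 -40.3] [ 12.1   4.  -41.7]
340 [ 10.4  -1.4 -40.8] [ 12.3   3.9 -44.2]
344 [ 12.4  -1.3 -46.4] [ 12.1   3.9 -45.9]
[(290, [7.3, -7.4, -11.9]), (293, [7.8, -6.4, -12.8]), (296, [10.7, -5.1, -19.1]), (299, [11.4, -4.0, -20.6]), (302, [11.0, -3.1, -19.7]), (305, [11.6, -2.1, -21.0]), (308, [11.3, -1.2, -20.4]), (311, [11.5, -0.2, -20.9]), (314, [10.9, 0.7, -19.4]), (317, [11.2, 1.7, -20.3]), (320, [11.6, 2.6, -21.0]), (323, [11.3, 3.6, -20.4]), (326, [11.0, 4.5, -19.8]), (329, [11.4, 5.5, -20.6]), (332, [10.9, 6.5, -19.5]), (335, [11.1, 7.4, -20.0]), (338, [7.5, 8.8, -12.1]), (341, [7.9, 9.8, -13.0]), (344, [7.6, 10.8, -12.3])]
```

>>> play_rows(increments=[[[-10,-30,40],[0,0,-0.3],1],[[-20,-60,80],[0,0,-0.3],1],[[-23,-69,105],[0,0,-0.3],1],[[-23,-69,117],[0,0,-0.3],1],[[-23,-69,117],[0,0,-0.3],1],[[-23,-69,117],[0,0,-0.3],1]])

```text
time: 2.35
ee_pos: [0.4992, 0.0494, 0.1138]
tcp_rot: [179.9, 0.0, 116.5]
wrist_force: [-0.4, -0.1, 0.3]
opening: -0.0002
grasp_force: 0.0
```

The wrist depth puts the visible fingertip end about 28 mm higher than the description states, so I'll check it with the scene camera before descending.

Run:
```python
from h import *
o=telemetry.get_obs(); im,d=camera("scene"); np.save("s2.npy",d)
c=calibration("scene"); f=240/np.tan(np.radians(c["vertical_fov"])/2)
r=R.from_rotvec(np.ravel(c["rvec"]))
for z in(.123,.114,.095,.075):
    p=r.apply([o["ee_pos"][0],o["ee_pos"][1],z])+c["tvec"]; uv=p[:2]/p[2]*f+[c["cx"],c["cy"]]; print(z,uv,p[2])
u,v=uv.astype(int); cv2.imwrite("pics/s2.png",cv2.resize(im[v-90:v+60,u-95:u+95,::-1],None,fx=4,fy=4,interpolation=cv2.INTER_CUBIC)); print("origin",u-95,v-90); print(o["ee_pos"])
```

```text
0.123 [325.97279977 230.63789048] 1.1493622824691414
0.114 [326.04097503 234.2413939 ] 1.15450349969957
0.095 [326.18292514 241.74437607] 1.1653571805193634
0.075 [326.3295175  249.49273101] 1.1767821076980933
origin 231 159
[0.49922444 0.04944646 0.11379862]
```

View pics/s2.png

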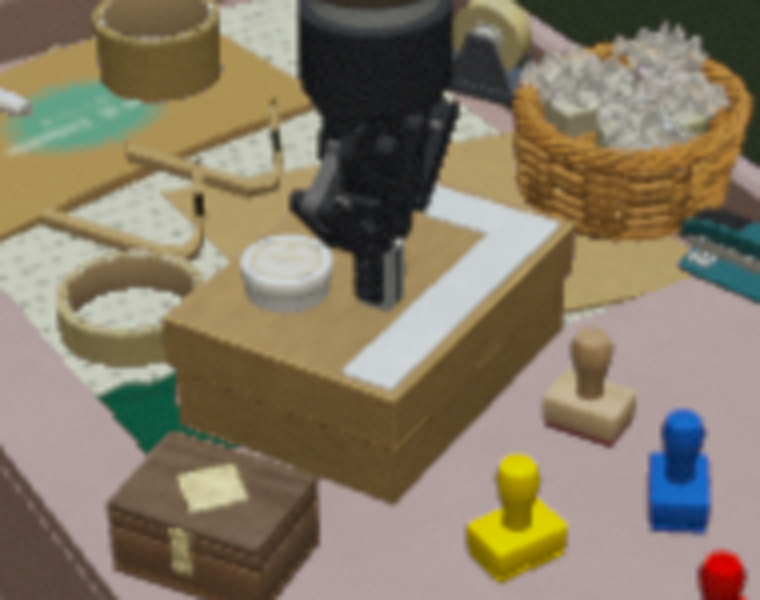

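The crop shows the tip bottom at about (378,298), or scene px (326,233.5). That puts the tips roughly level with the TCP or a little above it, over the long leg and clear of the tin at (287,270). I'll go down gently and let the force find the contact.

>>> play_rows(increments=[[[0.5,-1,12],[0,0,0],1],[[0.5,-1,24],[0,0,0],1],[[0.5,-1,30],[0,0,0],1],[[0.5,-1,32],[0,0,0],1],[[0.5,-1,32],[0,0,0],1],[[0.5,-1,32],[0,0,0],1]])

```text
time: 3.0
ee_pos: [0.4973, 0.0486, 0.0806]
tcp_rot: [180.0, 0.0, 116.5]
wrist_force: [-0.1, -0.7, -0.4]
opening: -0.0003
grasp_force: 0.0
```

```bash
cat >> h.py <<'E'
def tipcheck():
    o=telemetry.get_obs(); im,d=camera("wrist"); c=calibration("wrist"); f=240/np.tan(np.radians(c["vertical_fov"])/2)
    print("lid z",np.round(world("wrist",[(300,200),(250,180),(420,180)],d,o),4).tolist())
    cv2.imwrite("pics/wt%d.png"%int(o["time"]*100),im[...,::-1]); print("pics/wt%d.png"%int(o["time"]*100))
E
python3 -c "
from h import *
shift([[.498,.0495,.0755]],116.6)
tipcheck()"
```

```text
[0.5 1.  5.1]
turn [ 0.01  0.01 -0.13]
F [-0.14 -0.65 -0.39] t 3.0 pos [0.4973 0.0486 0.0806] rot [1.7999e+02 1.0000e-02 1.1647e+02] q [  5.6  -2.2 -13.7  78.5  -0.   69.1] open -0.0003
lid z [[0.4755, 0.0826, 0.0751], [0.4514, 0.0664, 0.001], [0.5101, 0.1079, 0.0755]]
pics/wt300.png
```

View pics/wt300.png

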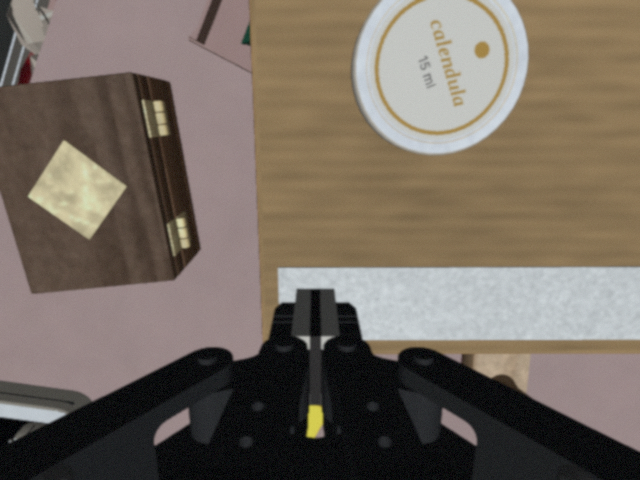

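The band's paper end is at u≈278 and its edges are at v≈267 and 340. The tips are at u≈297..335 over the start, and the tin is well away at (440,70). I'll check centring in the tool frame.

Run:
```python
from h import *
o=telemetry.get_obs(); r=R.from_euler('xyz',o["tcp_rot"],degrees=True)
P=rays("wrist",[(278,267),(400,267),(600,267),(400,340),(600,340),(278,303)],o,z=.0755)
print(np.round(1e3*r.inv().apply(P-o["ee_pos"]),1).tolist()); print(o["ee_pos"],o["wrist_force"])
```

```text
[[14.8, -12.8, 5.2], [14.9, 32.7, 5.3], [15.0, 107.3, 5.3], [-15.5, 34.4, 5.3], [-15.4, 112.8, 5.3], [0.2, -13.1, 5.2]]
[0.49743396 0.04859358 0.08075434] [ 0.35344107 -0.33046689 -0.25142189]
```

>>> play_rows(increments=[[[0,0,2],[0,0,0],1],[[0,0,4],[0,0,0],1],[[0,0,5],[0,0,0],1],[[0,0,5],[0,0,0],1]])

```text
time: 3.45
ee_pos: [0.4971, 0.0486, 0.0752]
tcp_rot: [-180.0, -0.0, 116.5]
wrist_force: [0.3, -0.3, -0.0]
opening: -0.0001
grasp_force: 0.0
```

>>> play_rows(increments=[[[0,0,1.5],[0,0,0],1],[[0,0,3],[0,0,0],1],[[0,0,4],[0,0,0],1],[[0,0,4],[0,0,0],1]])

```text
time: 3.85
ee_pos: [0.4973, 0.0486, 0.0714]
tcp_rot: [180.0, 0.0, 116.5]
wrist_force: [-0.5, -0.5, 1.6]
opening: 0.0001
grasp_force: 0.6
```

>>> play_rows(increments=[[[0,0,1],[0,0,0],1],[[0,0,2],[0,0,0],1],[[0,0,3],[0,0,0],1],[[0,0,3],[0,0,0],1]])

```text
time: 4.25
ee_pos: [0.4973, 0.0486, 0.0685]
tcp_rot: [180.0, 0.0, 116.5]
wrist_force: [-1.2, 0.3, 4.2]
opening: -0.0004
grasp_force: 1.9
```

```bash
python3 -c "
from h import *
for i in range(4):
  camera('wrist'); o=telemetry.get_obs(); print(o['wrist_force'].round(2),o['ee_pos'].round(4),o['torque'].round(3))"
```

```text
[-1.    0.05  3.88] [0.4973 0.0486 0.0685] [-0.099  0.13   0.047]
[-0.83  0.18  4.01] [0.4973 0.0486 0.0686] [-0.001  0.124 -0.014]
[-0.56 -1.18  4.3 ] [0.4973 0.0486 0.0685] [-0.039  0.148  0.003]
[-0.06 -0.53  4.02] [0.4973 0.0486 0.0685] [-0.044  0.125  0.016]
```

Contact is at TCP z≈0.073, and I'm now reading about 4.1 N. I'll ease up 1.8 mm, which leaves the lid about 2.7 mm down, and sweep the long leg along tool +y.

>>> play_rows(increments=[[[0,0,-1],[0,0,0],1],[[0,0,-1.8],[0,0,0],1],[[0,3,-1.8],[0,0,0],1],[[0,7,-1.8],[0,0,0],1],[[0,11,-1.8],[0,0,0],1],[[0,15,-1.8],[0,0,0],1],[[0,19,-1.8],[0,0,0],1],[[0,23,-1.8],[0,0,0],1],[[0,27,-1.8],[0,0,0],1],[[0,31,-1.8],[0,0,0],1],[[0,35,-1.8],[0,0,0],1],[[0,39,-1.8],[0,0,0],1],[[0,43,-1.8],[0,0,0],1],[[0,47,-1.8],[0,0,0],1],[[0,51,-1.8],[0,0,0],1],[[0,55,-1.8],[0,0,0],1],[[0,59,-1.8],[0,0,0],1],[[0,63,-1.8],[0,0,0],1],[[0,67,-1.8],[0,0,0],1],[[0,70,-1.8],[0,0,0],1]])

```text
time: 6.45
ee_pos: [0.5602, 0.08, 0.0702]
tcp_rot: [180.0, 0.0, 116.5]
wrist_force: [-1.1, -1.6, 2.2]
opening: -0.0
grasp_force: 1.2
```

Run:
```python
from h import *
shift([[.6376,.1193,.0703]],116.5)
tipcheck()
```

```text
[ 0.7 86.8 -0.1]
turn [ 0.    0.   -0.02]
F [-1.14 -1.55  2.23] t 6.45 pos [0.5602 0.08   0.0702] rot [180.     0.   116.48] q [ 8.1  7.  -5.3 77.7 -0.  71.6] open -0.0
lid z [[0.538, 0.1155, 0.0728], [0.5201, 0.1141, 0.0727], [0.5708, 0.1395, 0.0729]]
pics/wt645.png
```

The force is 2.2 N and the lid is about 2.7 mm down, as planned. I'll look at the corner from here.

View pics/wt645.png

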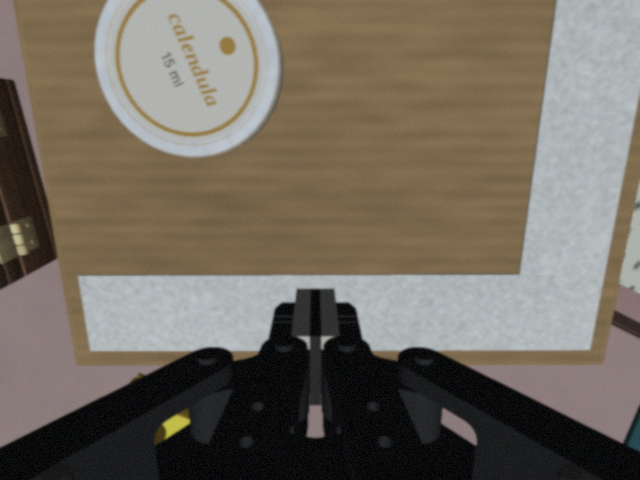

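The tips are centred in the long leg (edges v≈275 and 351). The outer corner is at (592,350) and the inner corner at (520,274).

Run:
```python
from h import *
o=telemetry.get_obs(); r=R.from_euler('xyz',o["tcp_rot"],degrees=True)
P=rays("wrist",[(592,350),(520,274),(78,276),(89,351),(550,30),(637,30)],o,z=.0733)
print(np.round(1e3*r.inv().apply(P-o["ee_pos"]),1).tolist())
```

```text
[[-14.8, 104.3, -3.1], [15.3, 73.5, -3.1], [14.4, -82.9, -3.2], [-15.5, -83.3, -3.2], [94.3, 72.3, -3.1], [94.3, 98.7, -3.1]]
```

>>> play_rows(increments=[[[0,4,0],[0,0,0],1],[[0,9,0],[0,0,0],1],[[0,14,0],[0,0,0],1],[[0,19,0],[0,0,0],1],[[0.1,24,0],[0,0,0],1],[[0.1,29,0],[0,0,0],1],[[0.1,34,0],[0,0,0],1],[[0.1,39,0],[0,0,0],1],[[0.2,44,0],[0,0,0],1],[[0.2,49,0],[0,0,0],1],[[0.2,54,0],[0,0,0],1],[[0.2,59,0],[0,0,0],1],[[0.2,64,0],[0,0,0],1],[[0.2,69,0],[0,0,0],1],[[0.2,74,0],[0,0,0],1],[[0.3,78,0],[0,0,0],1],[[0.3,82,0],[0,0,0],1],[[0.3,85,0],[0,0,0],1],[[0.3,87,0],[0,0,0],1],[[0.3,87,0],[0,0,0],1]])

```text
time: 8.5
ee_pos: [0.638, 0.119, 0.0702]
tcp_rot: [180.0, -0.0, 116.5]
wrist_force: [0.6, -0.1, 2.5]
opening: -0.0001
grasp_force: 1.2
```

Run:
```python
from h import *
shift([[.5902,.2141,.0703]],116.5)
tipcheck()
o=telemetry.get_obs(); r=R.from_euler('xyz',o["tcp_rot"],degrees=True)
im=cv2.imread("pics/wt%d.png"%int((o["time"]-.05)*100+.5)) 
import glob,os; im=cv2.imread(max(glob.glob("pics/wt*.png"),key=os.path.getmtime)).astype(int)
m=((im.max(2)-im.min(2)<35)&(im.min(2)>130))
for v in(60,120,180,240):
    u=np.where(m[v,200:480])[0]+200; u=[u.min(),u.max()]; P=rays("wrist",[(a,v) for a in u],o,z=.0728); print(v,u,np.round(1e3*r.inv().apply(P-o["ee_pos"]),1)[:,:2].tolist())
```

```text
[ 1.064e+02 -4.000e-01 -1.000e-01]
turn [ 0.03 -0.   -0.02]
F [ 0.61 -0.09  2.48] t 8.5 pos [0.638  0.119  0.0702] rot [179.97  -0.   116.48] q [10.6 18.3  8.  79.7  0.  74.1] open -0.0001
lid z [[0.6156, 0.1548, 0.074], [0.5978, 0.1532, 0.0729], [0.6904, 0.1756, -0.0742]]
pics/wt850.png
60 [np.int64(266), np.int64(398)] [[85.8, -14.3], [85.8, 26.7]]
120 [np.int64(267), np.int64(459)] [[67.8, -14.5], [67.9, 47.3]]
180 [np.int64(269), np.int64(479)] [[48.4, -14.4], [48.5, 55.8]]
240 [np.int64(271), np.int64(479)] [[27.6, -14.3], [27.6, 58.0]]
```

Centring on the short leg is within 1 mm. Now I'll sweep it along tool +x.

>>> play_rows(increments=[[[3,0,0],[0,0,0],1],[[7,0,0],[0,0,0],1],[[11,0,0],[0,0,0],1],[[15,-0.2,0],[0,0,0],1],[[19,-0.2,0],[0,0,0],1],[[23,-0.2,0],[0,0,0],1],[[27,-0.2,0],[0,0,0],1],[[31,-0.3,0],[0,0,0],1],[[35,-0.3,0],[0,0,0],1],[[39,-0.3,0],[0,0,0],1],[[43,-0.4,0],[0,0,0],1],[[47,-0.4,0],[0,0,0],1],[[51,-0.4,0],[0,0,0],1],[[55,-0.4,0],[0,0,0],1],[[59,-0.4,0],[0,0,0],1],[[63,-0.4,0],[0,0,0],1],[[67,-0.4,0],[0,0,0],1],[[71,-0.4,0],[0,0,0],1],[[74,-0.4,0],[0,0,0],1],[[75,-0.4,0],[0,0,0],1]])

```text
time: 10.55
ee_pos: [0.6037, 0.1861, 0.0702]
tcp_rot: [-180.0, -0.0, 116.5]
wrist_force: [1.9, -1.9, 2.5]
opening: -0.0001
grasp_force: 1.2
```

Run:
```python
from h import *
import glob,os
shift([[.5902,.2141,.0703]],116.5)
tipcheck(); o=telemetry.get_obs(); r=R.from_euler('xyz',o["tcp_rot"],degrees=True)
im=cv2.imread(max(glob.glob("pics/wt*.png"),key=os.path.getmtime)).astype(int)
m=((im.max(2)-im.min(2)<35)&(im.min(2)>130))
for u in(285,316,345):
    k=np.where(~m[:280,u])[0].max(); P=rays("wrist",[(u,k)],o,z=.0728); print(u,k,np.round(1e3*r.inv().apply(P-o["ee_pos"]),1)[:,:2].tolist())
print(np.where(m[260])[0][[0,-1]])
```

```text
[31.   0.4 -0.1]
turn [-0.   -0.   -0.01]
F [ 1.88 -1.88  2.46] t 10.55 pos [0.6037 0.1861 0.0702] rot [-180.     -0.    116.49] q [17.1 16.   5.1 79.1  0.  80.6] open -0.0001
lid z [[0.5814, 0.2218, 0.0738], [0.5635, 0.2203, 0.0731], [0.6545, 0.2428, -0.0686]]
pics/wt1055.png
285 188 [[45.8, -9.1]]
316 188 [[45.8, 1.3]]
345 188 [[45.8, 11.0]]
[273 484]
```

>>> play_rows(increments=[[[4,0,0],[0,0,0],1],[[8,0,0],[0,0,0],1],[[12,0,0],[0,0,0],1],[[16,0,0],[0,0,0],1],[[20,0,0],[0,0,0],1],[[24,0,0],[0,0,0],1],[[28,0,0],[0,0,0],1],[[30.5,0,0],[0,0,0],1],[[31.5,0,0],[0,0,0],1],[[31.5,0,0],[0,0,0],1],[[31.5,0,0],[0,0,0],1]])

```text
time: 11.7
ee_pos: [0.5896, 0.2143, 0.0702]
tcp_rot: [-180.0, -0.0, 116.5]
wrist_force: [-0.8, 1.1, 2.7]
opening: 0.0002
grasp_force: 1.2
```

>>> play_rows(increments=[[[0,0,-3],[0,0,0],1],[[0,0,-10],[0,0,0],1],[[0,0,-30],[0,0,0],1],[[0,0,-60],[0,0,0],1],[[0,0,-90],[0,0,0],1],[[0,0,-110],[0,0,0],1],[[0,0,-120],[0,0,0],1],[[0,0,-120],[0,0,0],1],[[0,0,-120],[0,0,0],1]])

```text
time: 12.6
ee_pos: [0.5896, 0.2139, 0.1891]
tcp_rot: [-179.9, -0.0, 116.5]
wrist_force: [-0.1, -0.3, -0.7]
opening: -0.0002
grasp_force: 0.0
```

Run:
```python
from h import *
shift([[.5902,.2141,.0703]],116.5)
im,d=camera("top"); a=cv2.imread("pics/top1.png").astype(int); 
print("tin etc",np.round(world("top",[(299,246),(357,311),(235,256),(362,180)],d),4).tolist())
cv2.imwrite("pics/top2.png",im[...,::-1])
for n,(x0,y0,x1,y1) in dict(tin=(280,228,320,268),tape=(205,248,262,305),stamp=(344,168,380,202),box=(322,278,392,345)).items():
    print(n,abs(im[y0:y1,x0:x1,::-1].astype(int)-a[y0:y1,x0:x1]).mean().round(1))
```

```text
[-1.000e-01  8.000e-01  1.188e+02]
turn [-0.07 -0.01 -0.02]
F [-0.07 -0.27 -0.74] t 12.6 pos [0.5896 0.2139 0.1891] rot [-1.7993e+02 -1.0000e-02  1.1648e+02] q [19.9 15.3 17.4 92.2 -0.  83.5] open -0.0002
tin etc [[0.3915, 0.1186, 0.6498], [0.3519, 0.0797, 0.629], [0.3839, 0.1591, 0.6521], [0.6164, 0.0316, 0.06]]
tin 35.8
tape 74.8
stamp 23.7
box 34.6
```

```bash
python3 -c "
from h import *
print(workorder.job_done())"
```

```text
the job is handed in; nothing more can be done
None
```

I smoothed the band from the long leg's free end, round the corner, to the short leg's free end at about 2.5 N, with the lid about 3 mm down (about 4.5 mm for a moment at first contact). I then lifted clear and handed the job in at about 12.7 s. The arm blocked the last top view, so I have no final picture check that the tin, tape and box stayed put, but nothing on the path came near them.

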